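# Put the wood scraps away in their fitted trays

### The arm

A 6-joint arm with a two-finger parallel gripper is mounted at the origin on the work surface; the furniture and walls round the work are solid. World frame = base frame: x ahead of the robot, y to its left, z up, the work surface at z = 0. Lengths are in m, angles in rad, forces in N, time in s.
With the tool pointing down it reaches from about 0.375 to 0.975 m from the base axis. Payload 3.8 kg.
Tool frame: the origin (TCP) lies midway between the tips of the shut fingers; the grasp point (between the pads) lies 19 mm behind it; z points along the fingers, y is the line along which they close (so a half turn about z gives the same grasp; the last joint's range is limited). The gripper opens to 85 mm and grips with 20 to 120 N. Pads are 22 mm wide; open, the fingers measure 114 mm over their backs; the gripper's body (76 mm by 85 mm) begins 54 mm behind the grasp point. The pads swing forward as they close: fully open they stand 13 mm farther back than shut.
Start: joints at [1.171, 0.264, 1.604, -0, 1.274, -0.037], TCP at [0.24, 0.631, 0.231] pointing down, gripper open.
Joint ranges: [-2.63, 2.63], [-0.94, 2.18], [0.31, 2.57], [-1.31, 4.45], [0, 2.66], [-2.55, 2.55]. Speed limits (rad/s): [2.57, 2.57, 3.14, 3.14, 3.14, 3.14].

### API

Orientations are given as a rotation vector (axis times angle).
In Python, from workcell import bot, read_camera, camera_info, ticket gives the robot as it stands.
- The arm moves only by the tool servo_tool, never from a script. Its argument "targets" is a list of rows, each an object of numbers: "hand": the closure, from -1 (fully open) to 1 (shut); "x", "y", "z": the shift along the tool's x, y, z as a fraction of full scale; "roll": the turn about the tool's z as a fraction of full scale. In form: [{"hand": .., "x": .., "y": .., "z": .., "roll": ..}, ...]. A call has 1 to 10 rows; each row is the pose to reach, as a shift and turn from the pose commanded when the call began, along the tool's axes at that moment, turning the shorter way round; what a row does not reach only later rows make up. Full scale, the value 1, is 50 cm for a shift and 180 degrees for a turn. A row lasts 1/12 s, in which the tool goes at most 41.7 mm and 7.16 degrees, less where a joint would pass 70% of its speed; a pose out of reach is approached as far as the arm can. A call with a number of a shift or a turn outside -1 to 1 is refused whole. A call with a gripper value outside its range is refused whole. The fingers move at their own pace and stop on an object; "grip_force" is the grip in N (left out, the last holds). Time passes only in rows, so rows that repeat a pose let the fingers close. It gives the time, the measured TCP pose, the force, the opening and the grip force at its end, in the units of the state.
- bot.read_state(): the state, without advancing time (a new reading comes with each control period).
- read_camera(name): name is "side" or "top" or "wrist"; returns the picture (420x560x3 uint8, red, green, blue); there is no depth.
- camera_info(name): a dict with "fx", "fy", "cx", "cy" (pixels), "k1" (the pictures are not rectified: a ray, as slopes to the right and down, at radius r is drawn at 1 + k1 r^2 times it, then the intrinsics apply), "eye" and "orientation" of the camera in the world; the wrist camera has in their place "T_tool_cam" (4x4, takes a point from camera to tool coordinates, whose origin is the TCP and whose axes are the flange's). Camera axes: x right, y down, z forward; pixel columns grow to the right and rows downward; lengths in m; the calibration is good to about 2 mm. A picture is of the moment at which its call begins: read the wrist's pose just before it. camera_info takes no time and is no camera call.
- ticket.finish_job(): hands the job in; it is judged then, once.
The state is a dict: "time": time; "q": joint angles; "joint_vel": joint speeds; "joint_torque": joint torques, N m; "tool_pos": TCP position; "tcp_rot": TCP orientation; "wrist_force": force on the tool from outside, world axes, zero at the start; "torque": the same for the moment, N m; "width": opening from 0.0 (shut) to 1.0 (fully open); "grip_force": force on a finger pad.
Only numpy, scipy, OpenCV 4.12 (cv2) and the standard library are available. Lean on these libraries where they do the work, as an engineer would, in place of code of your own. Each camera call takes 0.05 s, during which the arm holds its last target. There are 200 camera calls.

### The job

Put the four wood scraps away in the low wooden trays: the tall square block standing upright in the square tray, the thick brick-shaped block flat in the wide oblong tray, and the wedge flat in the long slim tray. Then lay the thin flat board on top of the brick-shaped block, centred and lengthwise along it. Leave the cork sanding block and the round wax tin where they are.

Things in the scene. Friction and masses are not known exactly. Their poses are not given: they have to be found in the camera images.
- post_block: tall bare-wood block with a nearly square foot, 62 (x) x 64 (y) x 90 (z) mm, standing on end. Belongs in the square tray. Origin at the centre of its underside, z up.
- brick_block: thick brick-shaped bare-wood block, 64 (x) x 100 (y) x 63 (z) mm. Belongs in the wide oblong tray. Origin at the centre of its underside, z up.
- thin_board: thin flat piece of brown wood, 50 (x) x 90 (y) x 20 (z) mm. Belongs on top of the brick-shaped block, once that is in its tray. Origin at the centre of its underside, z up.
- wedge: slim brown wooden wedge, 30 (x) x 120 (y) mm, its height tapering from 26 mm at the +y end through 14 mm at mid length to 3 mm at the -y end; its two long sides are upright and can be gripped across x at mid length. Belongs in the slim tray, either way round. Origin at the middle of its length and width, on its underside, z up.
- square_tray: low tray with dark wooden walls and a red-brown wooden floor, square: 84 (x) x 86 (y) mm inside. Fixed to the bench. Floor 4 mm thick, walls 6 mm thick, top of the walls 14 mm above the bench; a thumb notch 40 mm wide, open down to the floor, in the middle of each of the two walls that face +x and -x. Origin at the centre of its underside (bench level), z up; x and y are parallel to its sides.
- oblong_tray: low tray with dark wooden walls and a red-brown wooden floor, wide and oblong: 86 (x) x 122 (y) mm inside. Fixed to the bench. Floor 4 mm thick, walls 6 mm thick, top of the walls 14 mm above the bench; a thumb notch 60 mm wide, open down to the floor, in the middle of each of the two walls that face +x and -x. Origin at the centre of its underside (bench level), z up; its long side is along y.
- slim_tray: low tray with dark wooden walls and a red-brown wooden floor, long and slim: 50 (x) x 140 (y) mm inside. Fixed to the bench. Floor 4 mm thick, walls 6 mm thick, top of the walls 14 mm above the bench; a thumb notch 60 mm wide, open down to the floor, in the middle of each of the two walls that face +x and -x. Origin at the centre of its underside (bench level), z up; its long side is along y.
- sanding_block: brown cork sanding block, 64 (x) x 112 (y) x 32 (z) mm; not a wood scrap, stays where it is. Origin at the centre of its underside, z up.
- wax_tin: round green wax tin, 72 mm across, 34 mm high; stays where it is. Origin at the centre of its underside.
Not all that is in view belongs to the job. What is shaped like the thin_board but yellow is not meant. There is more than one size of the wedge; the job needs the larger.

How it is judged:
At the end, for the whole second after the job is handed in: Tall block in the square tray, brick-shaped block in the oblong, wedge in the slim: flat on the floor (4 mm), upright, centres within 18 mm of the tray's; thin board flat on the brick-shaped block, centre within 15 mm, parallel within 0.25 rad; all released and at rest (horizontal distance between post_block and square_tray below 0.018 m and z of post_block in the frame of square_tray below 0.008 m and angle between each of post_block, brick_block, wedge, thin_board's own z axis and vertical below 0.06 rad and horizontal distance between brick_block and oblong_tray below 0.018 m and z of brick_block in the frame of oblong_tray below 0.008 m and horizontal distance between wedge and slim_tray below 0.018 m and z of wedge in the frame of slim_tray below 0.008 m and horizontal distance between thin_board and brick_block below 0.015 m and z of thin_board in the frame of brick_block between 0.059 and 0.067 m and angle between the y axis of thin_board and the y axis of brick_block, either way round below 0.25 rad and linear speed of each of post_block, brick_block, thin_board, wedge below 0.01 m/s and angular speed of each of post_block, brick_block, thin_board, wedge below 0.1 rad/s); the robot touches nothing.
It fails at once if the sanding block is shifted by more than 20 mm (distance of sanding_block from where it was at the start of the episode above 0.02 m).
It fails at once if the wax tin is shifted by more than 20 mm (distance of wax_tin from where it was at the start of the episode above 0.02 m).
It also fails if it takes over 102 s, if anything falls off the work surface, if the arm or the gripper's body presses on something with over 40 N, if the wrist force passes 120 N, or if a joint passes its speed limit or range.

## Working session

There is one attempt and no reset: what is moved stays moved. The work goes in short steps, Python scripts to look and compute and a tool call to move; the robot and the scene stay as the last step left them, time stands still between calls to the robot, and variables do not carry over. Pictures are saved under pics/ and viewed, at most 14 in all, crops included, and the job is handed in when it is done.

Besides the shell and the picture viewer there is one more tool, called after ">>>" as name(argument=value, ...) on one line, values as JSON. servo_tool: Moves the arm, as the interface text tells. Its arguments: {"type":"object","properties":{"targets":{"type":"array"},"grip_force":{"type":"number"}},"required":["targets"]}

```bash
mkdir -p pics; ls; python3 - <<'E'
from workcell import bot, read_camera, camera_info
import cv2
s=bot.read_state(); print({k:s[k] for k in('time','tool_pos','tcp_rot','width')})
for n in('top','side','wrist'):
    print(n,camera_info(n))
for n in('top','side'):
    cv2.imwrite(f'pics/{n}0.png',cv2.cvtColor(read_camera(n),cv2.COLOR_RGB2BGR))
E
```

```text
pics
{'time': 0.0, 'tool_pos': array([0.23925977, 0.63041204, 0.22995982]), 'tcp_rot': array([-0.56660728, -3.08958233,  0.00338607]), 'width': 0.9986773654086322}
top {'fx': 538.5187533114695, 'fy': 538.5187533114695, 'cx': 276.9254514757241, 'cy': 208.00208076203262, 'k1': 0.07290543666474145, 'eye': array([ 0.30907604, -0.00407565,  1.40451802]), 'orientation': array([-2.1298561 ,  2.1458479 , -0.14820655])}
side {'fx': 445.4249312569383, 'fy': 445.4249312569383, 'cx': 276.6204416066643, 'cy': 209.34887623418624, 'k1': -0.07719464360329761, 'eye': array([0.56010026, 0.98770311, 0.75146984]), 'orientation': array([-0.10662383, -2.76846337,  1.42522858])}
wrist {'fx': 333.195924390124, 'fy': 333.195924390124, 'cx': 278.72678120954856, 'cy': 208.71051120607865, 'k1': 0.0023908209651077247, 'T_tool_cam': array([[ 1.78740877e-03, -9.66437436e-01, -2.56895868e-01,
         6.50198349e-02],
       [ 9.99998263e-01,  1.59173777e-03,  9.69617350e-04,
         5.25880426e-04],
       [-5.28163649e-04, -2.56897155e-01,  9.66438603e-01,
        -1.42435453e-01],
       [ 0.00000000e+00,  0.00000000e+00,  0.00000000e+00,
         1.00000000e+00]])}
```

View pics/top0.png

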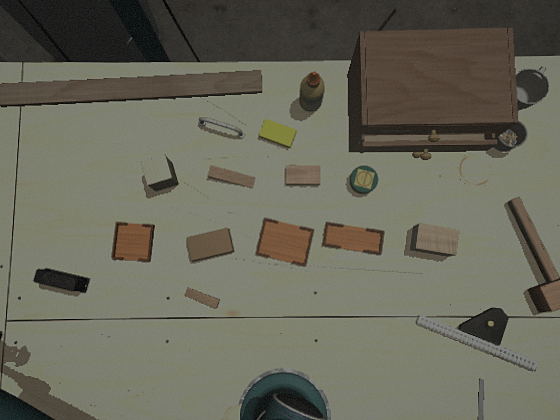

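View pics/side0.png

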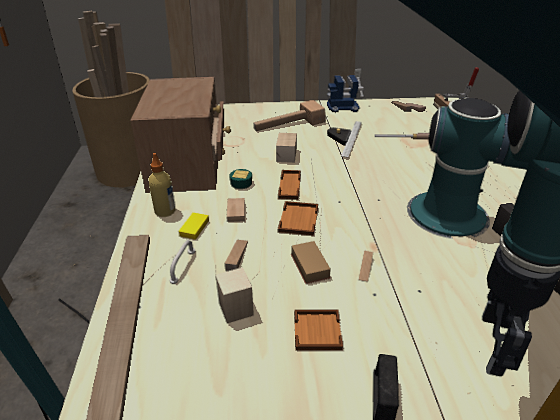

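Candidates (top view). 
- **Post block:** (160,172). 
- **Brick:** (433,240), not the cork block at (210,245). 
- **Thin board:** (303,175), not the yellow one at (278,133). 
- **Wedge:** the large one at (231,176), not the small one at (203,297). 
- **Trays:** square (134,241), oblong (285,242), slim (353,238). 
- **Wax tin:** (364,180).

```bash
cat > h.py <<'E'
import numpy as np, cv2
from scipy.spatial.transform import Rotation as R
from workcell import bot, read_camera, camera_info
def pose(n):
    c=camera_info(n)
    if n=='wrist':
        s=bot.read_state(); Rt=R.from_rotvec(s['tcp_rot']).as_matrix(); T=c['T_tool_cam']
        return c,Rt@T[:3,:3],Rt@T[:3,3]+s['tool_pos']
    return c,R.from_rotvec(c['orientation']).as_matrix(),np.array(c['eye'])
def world(n,uv,z,P=None):
    "pixels -> world xy at height z"
    c,Rm,eye=P or pose(n)
    K=np.array([[c['fx'],0,c['cx']],[0,c['fy'],c['cy']],[0,0,1]])
    p=cv2.undistortPoints(np.float64(uv).reshape(-1,1,2),K,np.array([c['k1'],0,0,0])).reshape(-1,2)
    d=np.c_[p,np.ones(len(p))]@Rm.T
    return (eye+d*((z-eye[2])/d[:,2])[:,None])[:,:2]
def crop(n,out,x0,y0,x1,y1,f,img=None):
    im=read_camera(n) if img is None else img
    im=cv2.resize(im[y0:y1,x0:x1],None,fx=f,fy=f,interpolation=cv2.INTER_CUBIC)
    cv2.imwrite('pics/'+out,cv2.cvtColor(im,cv2.COLOR_RGB2BGR))
def rect(n,uv,z,P=None):
    "corner pixels of a rectangle, in order -> centre, long-axis yaw (deg), sides (mm)"
    w=world(n,uv,z,P); c=w.mean(0)
    a=(w[1]-w[0]+w[2]-w[3])/2; b=(w[2]-w[1]+w[3]-w[0])/2
    l=a if np.hypot(*a)>np.hypot(*b) else b
    return c.round(4),round(np.degrees(np.arctan2(l[1],l[0]))%180,1),(np.hypot(*a)*1e3).round(),(np.hypot(*b)*1e3).round()
E
python3 - <<'E'
from h import *
im=read_camera('top')
crop('top','c1.png',100,140,260,260,5,im)
crop('top','c2.png',250,150,470,270,3.6,im)
E
```

```text
(no output)
```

View pics/c1.png

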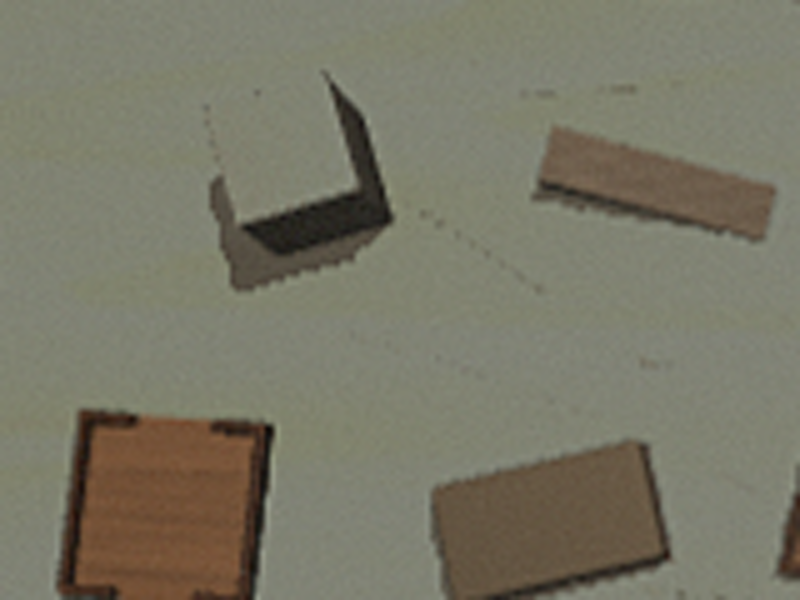

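View pics/c2.png

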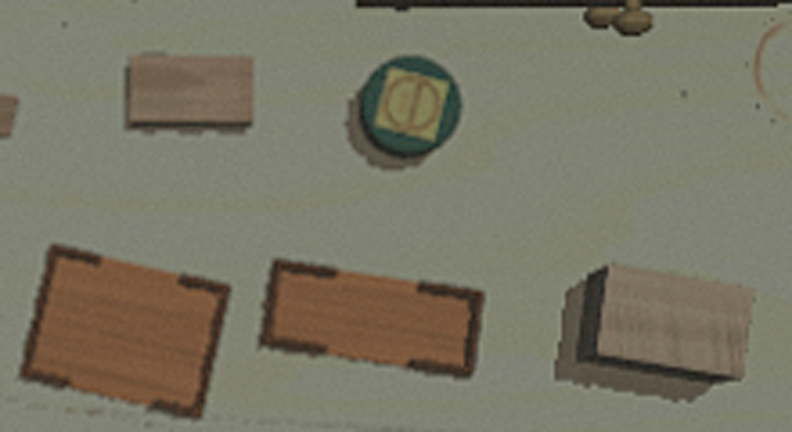

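The crops confirm the choices:
- The post's top is at c1 (285,150).
- The large wedge is at c1 (660,185), with its thick end on the left.
- The brown board is at c2 (190,90).
- The bare-wood brick is at c2 (670,320).
- The notches of all three trays are on the up and down sides, facing ±x.

```bash
cat > m.py <<'E'
from h import *
def cv(pts,x0,y0,f): return [(x/f+x0-.5+.5/f,y/f+y0-.5+.5/f) for x,y in pts]
a=lambda p:cv(p,100,140,5); b=lambda p:cv(p,250,150,3.6)
for n,p,z in [('post',a([(208,105),(325,75),(362,190),(240,228)]),.09),('wedge',a([(555,127),(777,186),(762,242),(542,185)]),.014),
 ('square',a([(80,410),(272,425),(252,608),(60,597)]),.014),('oblong',b([(52,246),(229,287),(200,417),(20,378)]),.014),
 ('slim',b([(274,262),(484,291),(472,377),(260,347)]),.014),('brick',b([(608,263),(753,287),(742,381),(596,358)]),.063),
 ('board',b([(130,55),(253,57),(253,126),(127,122)]),.02),('sand',a([(432,488),(642,442),(668,558),(455,602)]),.032)]:
    print(n,*rect('top',p,z))
print('tin',world('top',b([(411,103)]),.034))
s=bot.read_state();print(R.from_rotvec(s['tcp_rot']).as_matrix().round(3))
E
python3 m.py
```

```text
post [0.6078 0.3108] 17.0 61.0 64.0
wedge [0.6044 0.1313] 74.6 121.0 31.0
square [0.4353 0.3843] 85.5 99.0 96.0
oblong [ 0.4312 -0.007 ] 76.9 131.0 97.0
slim [ 0.439  -0.1841] 81.6 152.0 62.0
brick [ 0.4311 -0.3841] 80.3 99.0 66.0
board [ 0.6067 -0.0563] 88.0 91.0 51.0
sand [0.4253 0.1843] 101.6 110.0 60.0
tin [[ 0.59250049 -0.21360404]]
[[-0.935  0.355 -0.001]
 [ 0.355  0.935 -0.002]
 [ 0.    -0.002 -1.   ]]
```

```bash
cat > plan.py <<'E'
import sys
from h import *
def plan(s,x,y,z,psi=None):
    M=R.from_rotvec(s['tcp_rot']).as_matrix(); d=M.T@(np.array([x,y,z])-s['tool_pos'])
    now=np.degrees(np.arctan2(M[1,1],M[0,1])); roll=0 if psi is None else (now-psi+90)%180-90
    print(dict(zip('xyz',(d/.5).round(4))),'roll',round(roll/180,4),'rows',np.ceil(max(np.linalg.norm(d)/.0417,abs(roll)/7.16)))
if __name__=='__main__':
    s=bot.read_state(); print(round(s['time'],2),s['tool_pos'].round(4),s['wrist_force'].round(1),round(s['width'],3),s['q'].round(2)[[0,5]])
    for a in sys.argv[1:]: plan(s,*map(float,a.split(',')))
E
python3 plan.py .6078,.3108,.2,107 .6078,.3108,.15,107
```

```text
0.15 [0.2393 0.6305 0.2302] [-0.3  0.1  0.5] 0.998 [ 1.17 -0.04]
{'x': np.float64(-0.9159), 'y': np.float64(-0.3361), 'z': np.float64(0.061)} roll -0.2099 rows 12.0
{'x': np.float64(-0.9159), 'y': np.float64(-0.336), 'z': np.float64(0.161)} roll -0.2099 rows 12.0
```

>>> servo_tool(targets=[{"hand":-1,"x":-0.916,"y":-0.336,"z":0.061,"roll":-0.21},{"hand":-1,"x":-0.916,"y":-0.336,"z":0.061,"roll":-0.21},{"hand":-1,"x":-0.916,"y":-0.336,"z":0.061,"roll":-0.21},{"hand":-1,"x":-0.916,"y":-0.336,"z":0.061,"roll":-0.21},{"hand":-1,"x":-0.916,"y":-0.336,"z":0.061,"roll":-0.21},{"hand":-1,"x":-0.916,"y":-0.336,"z":0.061,"roll":-0.21},{"hand":-1,"x":-0.916,"y":-0.336,"z":0.061,"roll":-0.21},{"hand":-1,"x":-0.916,"y":-0.336,"z":0.061,"roll":-0.21},{"hand":-1,"x":-0.916,"y":-0.336,"z":0.061,"roll":-0.21},{"hand":-1,"x":-0.916,"y":-0.336,"z":0.061,"roll":-0.21}], grip_force=50)

```text
time: 0.98
tool_pos: [0.5509, 0.3603, 0.2052]
tcp_rot: [0.465, -3.107, 0.0]
wrist_force: [1.2, 0.8, -0.3]
width: 0.999
grip_force: 0.0
```

```bash
python3 plan.py .6078,.3108,.2,107
```

```text
0.98 [0.5509 0.3603 0.2052] [ 1.2  0.8 -0.3] 0.999 [ 0.54 -1.33]
{'x': np.float64(-0.0799), 'y': np.float64(-0.128), 'z': np.float64(0.0104)} roll 0.0001 rows 2.0
```

>>> servo_tool(targets=[{"hand":-1,"x":-0.08,"y":-0.128,"z":0.01,"roll":0},{"hand":-1,"x":-0.08,"y":-0.128,"z":0.01,"roll":0},{"hand":-1,"x":-0.08,"y":-0.128,"z":0.01,"roll":0},{"hand":-1,"x":-0.08,"y":-0.128,"z":0.01,"roll":0},{"hand":-1,"x":-0.08,"y":-0.128,"z":0.01,"roll":0}])

```text
time: 1.4
tool_pos: [0.6064, 0.3124, 0.2]
tcp_rot: [0.463, -3.106, -0.0]
wrist_force: [-0.2, 0.8, -0.4]
width: 0.997
grip_force: 0.0
```

```bash
python3 plan.py .6078,.3108,.04,107; python3 - <<'E'
from h import *
crop('wrist','w1.png',0,0,560,420,1)
E
```

```text
1.4 [0.6064 0.3124 0.2   ] [-0.2  0.8 -0.4] 0.997 [ 0.44 -1.43]
{'x': np.float64(-0.0022), 'y': np.float64(-0.0041), 'z': np.float64(0.32)} roll -0.0002 rows 4.0
```

View pics/w1.png

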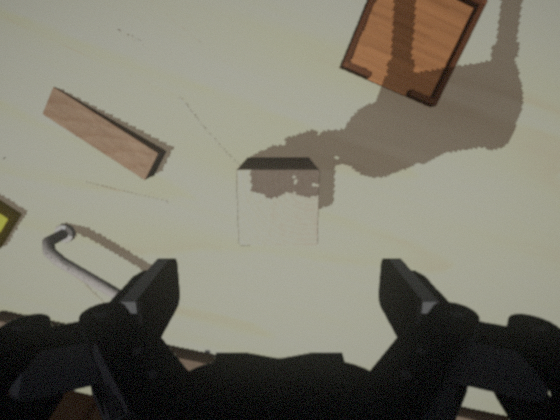

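Wrist view: the post's top is square to the gripper, corners (237,169), (320,169), (318,244), (240,244). It lies between the fingers.

```bash
python3 - <<'E'
from h import *
print(rect('wrist',[(237,169),(320,169),(318,245),(240,245)],.09))
E
python3 plan.py .6078,.3108,.04,107
```

```text
(array([0.6077, 0.3145]), np.float64(107.1), np.float64(63.0), np.float64(62.0))
1.45 [0.606  0.3131 0.2003] [0.4 0.6 0. ] 0.999 [ 0.44 -1.43]
{'x': np.float64(-0.0025), 'y': np.float64(-0.0056), 'z': np.float64(0.3205)} roll 0.0002 rows 4.0
```

>>> servo_tool(targets=[{"hand":-1,"x":-0.003,"y":-0.001,"z":0.16},{"hand":-1,"x":-0.003,"y":-0.001,"z":0.24},{"hand":-1,"x":-0.003,"y":-0.001,"z":0.32},{"hand":-1,"x":-0.003,"y":-0.001,"z":0.32},{"hand":1,"x":-0.003,"y":-0.001,"z":0.32},{"hand":1,"x":-0.003,"y":-0.001,"z":0.32},{"hand":1,"x":-0.003,"y":-0.001,"z":0.32},{"hand":1,"x":-0.003,"y":-0.001,"z":0.32},{"hand":1,"x":-0.003,"y":-0.001,"z":0.32},{"hand":1,"x":-0.003,"y":-0.001,"z":0.32}])

```text
invalid input
```

```bash
python3 plan.py .4353,.3843,.13,85.5 .4353,.3843,.045,85.5
```

```text
1.45 [0.606  0.3131 0.2003] [0.4 0.6 0. ] 0.999 [ 0.44 -1.43]
{'x': np.float64(0.2845), 'y': np.float64(0.2361), 'z': np.float64(0.1409)} roll 0.1196 rows 5.0
{'x': np.float64(0.2843), 'y': np.float64(0.2361), 'z': np.float64(0.3109)} roll 0.1196 rows 6.0
```

Each row has to include roll.

>>> servo_tool(targets=[{"hand":-1,"x":-0.003,"y":-0.001,"z":0.16,"roll":0},{"hand":-1,"x":-0.003,"y":-0.001,"z":0.24,"roll":0},{"hand":-1,"x":-0.003,"y":-0.001,"z":0.32,"roll":0},{"hand":-1,"x":-0.003,"y":-0.001,"z":0.32,"roll":0},{"hand":1,"x":-0.003,"y":-0.001,"z":0.32,"roll":0},{"hand":1,"x":-0.003,"y":-0.001,"z":0.32,"roll":0},{"hand":1,"x":-0.003,"y":-0.001,"z":0.32,"roll":0},{"hand":1,"x":-0.003,"y":-0.001,"z":0.32,"roll":0},{"hand":1,"x":-0.003,"y":-0.001,"z":0.32,"roll":0},{"hand":1,"x":-0.003,"y":-0.001,"z":0.32,"roll":0}])

```text
time: 2.28
tool_pos: [0.6099, 0.3134, 0.0433]
tcp_rot: [-0.464, 3.103, 0.002]
wrist_force: [0.7, -0.2, -2.7]
width: 0.74
grip_force: 60.8
```

```bash
python3 plan.py .4353,.3843,.13,85.5
```

```text
2.28 [0.6099 0.3134 0.0433] [ 0.7 -0.2 -2.7] 0.74 [ 0.44 -1.43]
{'x': np.float64(0.2917), 'y': np.float64(0.2379), 'z': np.float64(-0.1744)} roll 0.1196 rows 5.0
```

>>> servo_tool(targets=[{"hand":1,"x":0,"y":0,"z":-0.08,"roll":0},{"hand":1,"x":0,"y":0,"z":-0.16,"roll":0},{"hand":1,"x":0.07,"y":0.06,"z":-0.174,"roll":0.03},{"hand":1,"x":0.14,"y":0.12,"z":-0.174,"roll":0.06},{"hand":1,"x":0.21,"y":0.18,"z":-0.174,"roll":0.09},{"hand":1,"x":0.26,"y":0.21,"z":-0.174,"roll":0.12},{"hand":1,"x":0.29,"y":0.237,"z":-0.174,"roll":0.12},{"hand":1,"x":0.29,"y":0.237,"z":-0.174,"roll":0.12},{"hand":1,"x":0.29,"y":0.237,"z":-0.174,"roll":0.12},{"hand":1,"x":0.29,"y":0.237,"z":-0.174,"roll":0.12}])

```text
time: 3.12
tool_pos: [0.436, 0.3838, 0.1289]
tcp_rot: [0.125, 3.137, 0.002]
wrist_force: [-0.0, 0.9, -2.7]
width: 0.746
grip_force: 60.9
```

```bash
python3 plan.py .4353,.3843,.047,85.5; python3 - <<'E'
from h import *
crop('side','s1.png',180,180,420,360,3)
E
```

```text
3.12 [0.436  0.3838 0.1289] [-0.   0.9 -2.7] 0.746 [ 0.68 -0.81]
{'x': np.float64(0.0018), 'y': np.float64(0.0006), 'z': np.float64(0.1637)} roll -0.0003 rows 2.0
```

View pics/s1.png

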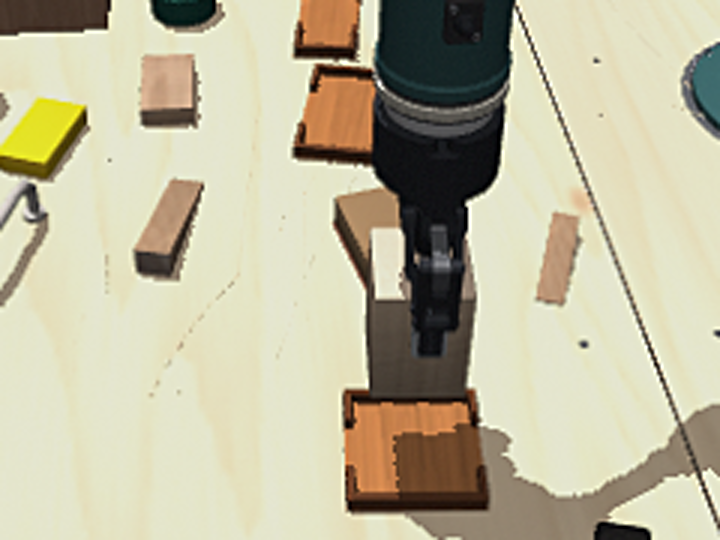

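The post hangs upright in the grip over the square tray. Its front face spans side-camera columns 302.7–336.7, with the finger at about 324. I'll check that offset before lowering.

```bash
python3 - <<'E'
from h import *
# bottom front edge: height z~.0855+; top front edge z~.176
for p,z in [([(302.7,311),(336.2,313)],.0856),([(302.8,278),(337.8,278)],.1756)]:
    print(world('side',p,z).round(4))
print(rect('side',[(303,256),(335.5,256),(337.8,278),(303.3,278)],.1756))
print(rect('side',[(294.6,310.5),(339,310.5),(342.5,347),(295.5,349.5)],.014))
E
```

```text
[[0.4718 0.4027]
 [0.4075 0.4133]]
[[0.4742 0.403 ]
 [0.4103 0.4084]]
(array([0.4384, 0.3757]), np.float64(175.2), np.float64(63.0), np.float64(61.0))
(array([0.4366, 0.3903]), np.float64(84.4), np.float64(95.0), np.float64(99.0))
```

>>> servo_tool(targets=[{"hand":1,"x":0.006,"y":0.004,"z":0.06,"roll":0},{"hand":1,"x":0.006,"y":0.004,"z":0.12,"roll":0},{"hand":1,"x":0.006,"y":0.004,"z":0.15,"roll":0},{"hand":1,"x":0.006,"y":0.004,"z":0.162,"roll":0},{"hand":1,"x":0.006,"y":0.004,"z":0.162,"roll":0},{"hand":1,"x":0.006,"y":0.004,"z":0.162,"roll":0},{"hand":1,"x":0.006,"y":0.004,"z":0.162,"roll":0}])

```text
time: 3.75
tool_pos: [0.434, 0.3864, 0.0483]
tcp_rot: [0.127, 3.137, 0.003]
wrist_force: [0.4, -1.2, -2.4]
width: 0.745
grip_force: 60.7
```

>>> servo_tool(targets=[{"hand":1,"x":0,"y":0,"z":0.002,"roll":0},{"hand":-1,"x":0,"y":0,"z":0.002,"roll":0},{"hand":-1,"x":0,"y":0,"z":0.002,"roll":0},{"hand":-1,"x":0,"y":0,"z":0.002,"roll":0},{"hand":-1,"x":0,"y":0,"z":0.002,"roll":0},{"hand":-1,"x":0,"y":0,"z":-0.08,"roll":0},{"hand":-1,"x":0,"y":0,"z":-0.16,"roll":0},{"hand":-1,"x":0,"y":0,"z":-0.24,"roll":0},{"hand":-1,"x":0,"y":0,"z":-0.28,"roll":0},{"hand":-1,"x":0,"y":0,"z":-0.28,"roll":0}])

```text
time: 4.58
tool_pos: [0.4357, 0.3886, 0.1943]
tcp_rot: [0.125, 3.129, 0.013]
wrist_force: [0.1, 0.8, 1.0]
width: 1.003
grip_force: 0.0
```

```bash
python3 plan.py .6044,.1313,.15,-15.4; python3 - <<'E'
from h import *
im=read_camera('wrist'); crop('wrist','w2.png',0,0,560,420,1,im)
E
```

```text
4.58 [0.4357 0.3886 0.1943] [0.1 0.8 1. ] 1.003 [ 0.69 -0.81]
{'x': np.float64(-0.3767), 'y': np.float64(-0.4868), 'z': np.float64(0.0878)} roll -0.4399 rows 12.0
```

View pics/w2.png

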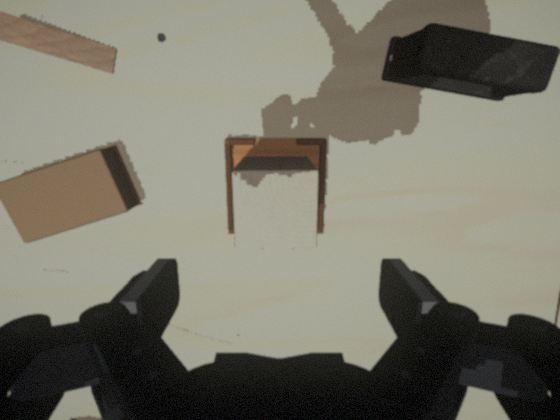

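The post stands upright inside the square tray. Its top spans (234,170)–(317,247), and its foot is inside the tray walls. Next is the wedge.

>>> servo_tool(targets=[{"hand":-1,"x":-0.376,"y":-0.486,"z":0.08,"roll":-0.44},{"hand":-1,"x":-0.376,"y":-0.486,"z":0.08,"roll":-0.44},{"hand":-1,"x":-0.376,"y":-0.486,"z":0.08,"roll":-0.44},{"hand":-1,"x":-0.376,"y":-0.486,"z":0.08,"roll":-0.44},{"hand":-1,"x":-0.376,"y":-0.486,"z":0.08,"roll":-0.44},{"hand":-1,"x":-0.376,"y":-0.486,"z":0.08,"roll":-0.44},{"hand":-1,"x":-0.376,"y":-0.486,"z":0.08,"roll":-0.44},{"hand":-1,"x":-0.376,"y":-0.486,"z":0.08,"roll":-0.44},{"hand":-1,"x":-0.376,"y":-0.486,"z":0.08,"roll":-0.44},{"hand":-1,"x":-0.376,"y":-0.486,"z":0.08,"roll":-0.44}])

```text
time: 5.47
tool_pos: [0.5996, 0.1257, 0.1437]
tcp_rot: [1.666, -2.659, -0.002]
wrist_force: [0.2, -0.0, -0.2]
width: 1.002
grip_force: 0.0
```

```bash
python3 plan.py .6044,.1313,.15,-15.4
```

```text
5.47 [0.5996 0.1257 0.1437] [ 0.2 -0.  -0.2] 1.002 [ 0.17 -2.52]
{'x': np.float64(-0.0143), 'y': np.float64(-0.0037), 'z': np.float64(-0.0127)} roll -0.0582 rows 2.0
```

Joint 6 is near its limit, so I'll turn the other way round.

>>> servo_tool(targets=[{"hand":-1,"x":-0.014,"y":-0.004,"z":0,"roll":0.04},{"hand":-1,"x":-0.014,"y":-0.004,"z":0,"roll":0.08},{"hand":-1,"x":-0.014,"y":-0.004,"z":0,"roll":0.12},{"hand":-1,"x":-0.014,"y":-0.004,"z":0,"roll":0.16},{"hand":-1,"x":-0.014,"y":-0.004,"z":0,"roll":0.2},{"hand":-1,"x":-0.014,"y":-0.004,"z":0,"roll":0.24},{"hand":-1,"x":-0.014,"y":-0.004,"z":0,"roll":0.28},{"hand":-1,"x":-0.014,"y":-0.004,"z":0,"roll":0.32},{"hand":-1,"x":-0.014,"y":-0.004,"z":0,"roll":0.36},{"hand":-1,"x":-0.014,"y":-0.004,"z":0,"roll":0.4}])

```text
time: 6.3
tool_pos: [0.6035, 0.1336, 0.1442]
tcp_rot: [-0.218, -3.13, 0.001]
wrist_force: [-0.0, 0.2, -0.9]
width: 1.001
grip_force: 0.0
```

>>> servo_tool(targets=[{"hand":-1,"x":0,"y":0,"z":0,"roll":0.4},{"hand":-1,"x":0,"y":0,"z":0,"roll":0.4},{"hand":-1,"x":0,"y":0,"z":0,"roll":0.4},{"hand":-1,"x":0,"y":0,"z":0,"roll":0.4},{"hand":-1,"x":0,"y":0,"z":0,"roll":0.4},{"hand":-1,"x":0,"y":0,"z":0,"roll":0.4},{"hand":-1,"x":0,"y":0,"z":0,"roll":0.4},{"hand":-1,"x":0,"y":0,"z":0,"roll":0.4},{"hand":-1,"x":0,"y":0,"z":0,"roll":0.4},{"hand":-1,"x":0,"y":0,"z":0,"roll":0.4}])

```text
time: 7.13
tool_pos: [0.6035, 0.1336, 0.1442]
tcp_rot: [-2.009, -2.412, 0.005]
wrist_force: [0.5, 0.8, 0.4]
width: 1.003
grip_force: 0.0
```

```bash
python3 plan.py .6044,.1313,.15,-15.4
```

```text
7.13 [0.6035 0.1336 0.1442] [0.5 0.8 0.4] 1.003 [ 0.18 -0.  ]
{'x': np.float64(-0.0048), 'y': np.float64(0.0009), 'z': np.float64(-0.0116)} roll 0.1434 rows 4.0
```

>>> servo_tool(targets=[{"hand":-1,"x":-0.005,"y":0.001,"z":0,"roll":0.143},{"hand":-1,"x":-0.005,"y":0.001,"z":0,"roll":0.143},{"hand":-1,"x":-0.005,"y":0.001,"z":0,"roll":0.143},{"hand":-1,"x":-0.005,"y":0.001,"z":0,"roll":0.143},{"hand":-1,"x":-0.005,"y":0.001,"z":0,"roll":0.143},{"hand":-1,"x":-0.005,"y":0.001,"z":0,"roll":0.143}])

```text
time: 7.63
tool_pos: [0.6048, 0.1313, 0.1448]
tcp_rot: [-2.489, -1.915, 0.004]
wrist_force: [-0.3, -0.5, 0.6]
width: 1.005
grip_force: 0.0
```

```bash
python3 plan.py .6044,.1313,.002,-15.4; python3 - <<'E'
from h import *
crop('wrist','w3.png',0,0,560,420,1)
E
```

```text
7.63 [0.6048 0.1313 0.1448] [-0.3 -0.5  0.6] 1.005 [0.17 0.43]
{'x': np.float64(0.0002), 'y': np.float64(-0.0001), 'z': np.float64(0.2857)} roll 0.003 rows 4.0
```

View pics/w3.png

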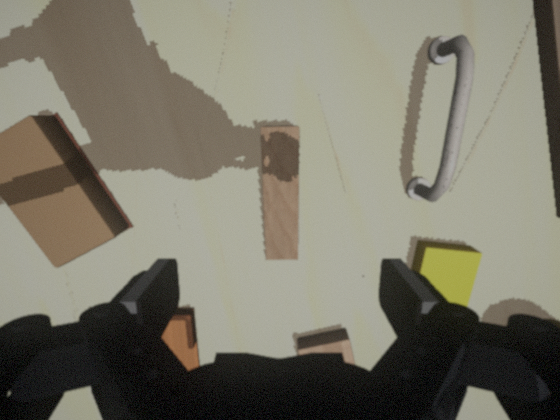

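The wedge is centred at about column 280, rows 127–259, parallel to the fingers.

```bash
python3 - <<'E'
from h import *
a=world('wrist',[(261,127),(299,127)],.026).mean(0);b=world('wrist',[(299,259),(265,259)],.003).mean(0)
print(a,b,(a+b)/2,np.hypot(*(a-b)),np.degrees(np.arctan2(*(a-b)[::-1])))
E
python3 plan.py .6044,.1313,.002,-15.4
```

```text
[0.6210881  0.18945994] [0.59279498 0.07430223] [0.60694154 0.13188108] 0.1185824547971842 76.19640051298524
7.68 [0.605  0.1313 0.1451] [ 0.3  0.4 -0.6] 1.0 [0.17 0.43]
{'x': np.float64(-0.0), 'y': np.float64(-0.0006), 'z': np.float64(0.2863)} roll 0.003 rows 4.0
```

>>> servo_tool(targets=[{"hand":-1,"x":0,"y":0.001,"z":0.08,"roll":0.003},{"hand":-1,"x":0,"y":0.001,"z":0.16,"roll":0.003},{"hand":-1,"x":0,"y":0.001,"z":0.23,"roll":0.003},{"hand":-1,"x":0,"y":0.001,"z":0.284,"roll":0.003},{"hand":-1,"x":0,"y":0.001,"z":0.284,"roll":0.003},{"hand":1,"x":0,"y":0.001,"z":0.284,"roll":0.003},{"hand":1,"x":0,"y":0.001,"z":0.284,"roll":0.003},{"hand":1,"x":0,"y":0.001,"z":0.284,"roll":0.003},{"hand":1,"x":0,"y":0.001,"z":0.284,"roll":0.003},{"hand":1,"x":0,"y":0.001,"z":0.284,"roll":0.003}])

```text
time: 8.52
tool_pos: [0.6088, 0.1317, 0.0075]
tcp_rot: [2.499, 1.9, 0.007]
wrist_force: [0.3, 0.5, 0.7]
width: 0.33
grip_force: 49.4
```

>>> servo_tool(targets=[{"hand":1,"x":0,"y":0,"z":0,"roll":0},{"hand":1,"x":0,"y":0,"z":0,"roll":0},{"hand":1,"x":0,"y":0,"z":0,"roll":0}])

```text
time: 8.77
tool_pos: [0.6088, 0.1317, 0.0074]
tcp_rot: [2.499, 1.9, 0.007]
wrist_force: [-1.0, 0.7, 6.4]
width: 0.333
grip_force: 49.9
```

```bash
python3 plan.py .439,-.1841,.12,-8.4
```

```text
8.77 [0.6088 0.1317 0.0074] [-1.   0.7  6.4] 0.333 [0.17 0.44]
{'x': np.float64(-0.699), 'y': np.float64(-0.1573), 'z': np.float64(-0.2273)} roll -0.0395 rows 10.0
```

>>> servo_tool(targets=[{"hand":1,"x":0,"y":0,"z":-0.06,"roll":0},{"hand":1,"x":0,"y":0,"z":-0.12,"roll":0},{"hand":1,"x":-0.05,"y":-0.01,"z":-0.18,"roll":-0.04},{"hand":1,"x":-0.12,"y":-0.025,"z":-0.22,"roll":-0.04},{"hand":1,"x":-0.2,"y":-0.04,"z":-0.227,"roll":-0.04},{"hand":1,"x":-0.28,"y":-0.06,"z":-0.227,"roll":-0.04},{"hand":1,"x":-0.36,"y":-0.08,"z":-0.227,"roll":-0.04},{"hand":1,"x":-0.44,"y":-0.1,"z":-0.227,"roll":-0.04},{"hand":1,"x":-0.52,"y":-0.12,"z":-0.227,"roll":-0.04},{"hand":1,"x":-0.6,"y":-0.135,"z":-0.227,"roll":-0.04}])

```text
time: 9.6
tool_pos: [0.4598, -0.1409, 0.119]
tcp_rot: [2.375, 2.054, 0.001]
wrist_force: [0.5, -0.4, -0.2]
width: 0.336
grip_force: 49.5
```

```bash
python3 plan.py .439,-.1841,.12,-8.4
```

```text
9.6 [ 0.4598 -0.1409  0.119 ] [ 0.5 -0.4 -0.2] 0.336 [-0.35 -0.2 ]
{'x': np.float64(-0.0914), 'y': np.float64(-0.0288), 'z': np.float64(-0.002)} roll 0.0006 rows 2.0
```

>>> servo_tool(targets=[{"hand":1,"x":-0.091,"y":-0.029,"z":0,"roll":0},{"hand":1,"x":-0.091,"y":-0.029,"z":0,"roll":0},{"hand":1,"x":-0.091,"y":-0.029,"z":0,"roll":0},{"hand":1,"x":-0.091,"y":-0.029,"z":0,"roll":0},{"hand":1,"x":-0.091,"y":-0.029,"z":0,"roll":0}])

```text
time: 10.02
tool_pos: [0.4409, -0.1817, 0.1185]
tcp_rot: [2.376, 2.055, 0.001]
wrist_force: [0.3, -0.2, -0.5]
width: 0.329
grip_force: 49.5
```

```bash
python3 plan.py .439,-.1841,.0125,-8.4; python3 - <<'E'
from h import *
crop('wrist','w4.png',0,0,560,420,1)
E
```

```text
10.02 [ 0.4409 -0.1817  0.1185] [ 0.3 -0.2 -0.5] 0.329 [-0.44 -0.3 ]
{'x': np.float64(-0.0054), 'y': np.float64(-0.0032), 'z': np.float64(0.2119)} roll 0.0006 rows 3.0
```

View pics/w4.png

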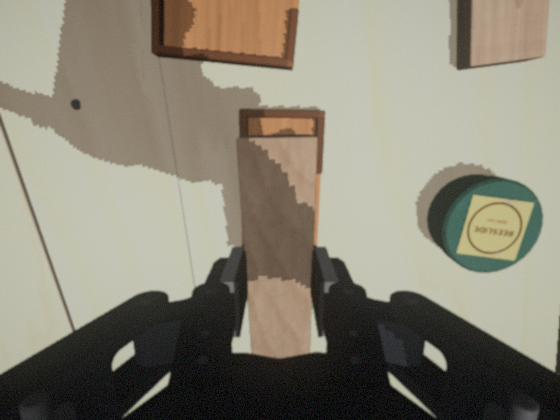

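The wedge is held level over the slim tray. Its far end is at (278,137), and the tray's far wall corners are (240,110) and (324,109).

```bash
python3 - <<'E'
from h import *
s=bot.read_state();M=R.from_rotvec(s['tcp_rot']).as_matrix()[:2,:2]
t=world('wrist',[(240,110),(324,109)],.014).mean(0); w=world('wrist',[(239,137),(318,136)],.137).mean(0)
u=np.array([np.cos(np.radians(81.6)),np.sin(np.radians(81.6))])
print('tray',t-.076*u,'wedge',w-.06*u,'shift tool mm',(M.T@(t-.076*u-w+.06*u)*1e3).round(1))
E
```

```text
tray [ 0.442592   -0.18482572] wedge [ 0.44076527 -0.18157305] shift tool mm [-3.   2.3]
```

>>> servo_tool(targets=[{"hand":1,"x":-0.006,"y":0,"z":0.07,"roll":0},{"hand":1,"x":-0.006,"y":0,"z":0.14,"roll":0},{"hand":1,"x":-0.006,"y":0,"z":0.19,"roll":0},{"hand":1,"x":-0.006,"y":0,"z":0.212,"roll":0},{"hand":1,"x":-0.006,"y":0,"z":0.212,"roll":0},{"hand":1,"x":-0.006,"y":0,"z":0.212,"roll":0}])

```text
time: 10.57
tool_pos: [0.4403, -0.1844, 0.0118]
tcp_rot: [-2.374, -2.056, 0.0]
wrist_force: [0.4, 0.1, 0.1]
width: 0.33
grip_force: 56.3
```

>>> servo_tool(targets=[{"hand":-0.4,"x":0,"y":0,"z":0,"roll":0},{"hand":-0.4,"x":0,"y":0,"z":0,"roll":0},{"hand":-0.4,"x":0,"y":0,"z":0,"roll":0},{"hand":-0.4,"x":0,"y":0,"z":0,"roll":0},{"hand":-0.4,"x":0,"y":0,"z":-0.07,"roll":0},{"hand":-1,"x":0,"y":0,"z":-0.14,"roll":0},{"hand":-1,"x":0,"y":0,"z":-0.22,"roll":0},{"hand":-1,"x":0,"y":0,"z":-0.3,"roll":0},{"hand":-1,"x":0,"y":0,"z":-0.3,"roll":0},{"hand":-1,"x":0,"y":0,"z":-0.3,"roll":0}])

```text
time: 11.4
tool_pos: [0.4424, -0.1869, 0.1662]
tcp_rot: [2.371, 2.049, 0.005]
wrist_force: [0.7, 0.7, -1.4]
width: 1.0
grip_force: 0.0
```

```bash
python3 plan.py .4311,-.3841,.16,-9.7; python3 - <<'E'
from h import *
crop('wrist','w5.png',0,0,560,420,1)
E
```

```text
11.4 [ 0.4424 -0.1869  0.1662] [ 0.7  0.7 -1.4] 1.0 [-0.45 -0.31]
{'x': np.float64(-0.3935), 'y': np.float64(0.0347), 'z': np.float64(0.0137)} roll 0.0076 rows 5.0
```

View pics/w5.png

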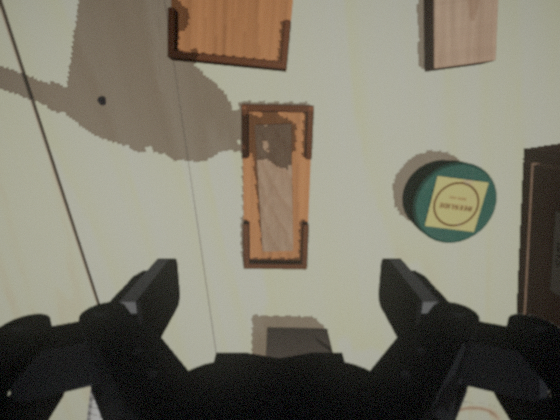

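The wedge lies flat and nearly centred in the slim tray: wedge middle (275,187), tray middle (277,186). Next is the brick.

>>> servo_tool(targets=[{"hand":-1,"x":-0.08,"y":0.007,"z":0,"roll":0.008},{"hand":-1,"x":-0.16,"y":0.014,"z":0,"roll":0.008},{"hand":-1,"x":-0.24,"y":0.021,"z":0,"roll":0.008},{"hand":-1,"x":-0.32,"y":0.028,"z":0,"roll":0.008},{"hand":-1,"x":-0.37,"y":0.033,"z":0,"roll":0.008},{"hand":-1,"x":-0.394,"y":0.035,"z":0,"roll":0.008},{"hand":-1,"x":-0.394,"y":0.035,"z":0,"roll":0.008},{"hand":-1,"x":-0.394,"y":0.035,"z":0,"roll":0.008},{"hand":-1,"x":-0.394,"y":0.035,"z":0,"roll":0.008}])

```text
time: 12.2
tool_pos: [0.428, -0.3812, 0.1607]
tcp_rot: [-2.4, -2.023, -0.0]
wrist_force: [0.6, 0.6, -1.1]
width: 1.003
grip_force: 0.0
```

```bash
python3 plan.py .4311,-.3841,.024,-9.7; python3 - <<'E'
from h import *
crop('wrist','w6.png',0,0,560,420,1)
E
```

```text
12.2 [ 0.428  -0.3812  0.1607] [ 0.6  0.6 -1.1] 1.003 [-0.77 -0.6 ]
{'x': np.float64(-0.0054), 'y': np.float64(0.0078), 'z': np.float64(0.2735)} roll -0.0002 rows 4.0
```

View pics/w6.png

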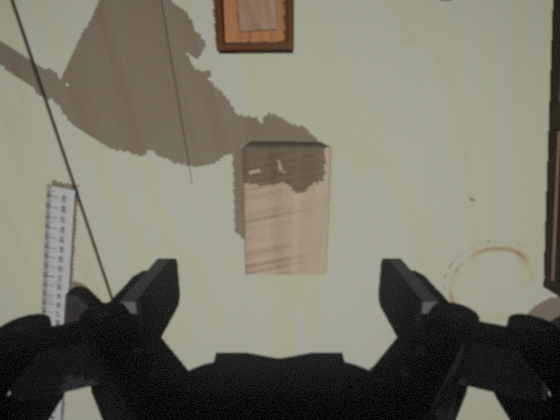

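The brick's top spans (244,147), (331,147), (327,273), (247,273), parallel to the fingers and slightly to the right.

```bash
python3 - <<'E'
from h import *
print(rect('wrist',[(244,147),(331,147),(327,273),(247,273)],.063))
E
python3 plan.py .4320,-.384,.024,-9.7
```

```text
(array([ 0.4342, -0.3839]), np.float64(80.6), np.float64(62.0), np.float64(98.0))
12.25 [ 0.4283 -0.3811  0.1612] [-1.1  0.4 -0.2] 1.004 [-0.77 -0.6 ]
{'x': np.float64(-0.0049), 'y': np.float64(0.0088), 'z': np.float64(0.2743)} roll -0.0 rows 4.0
```

>>> servo_tool(targets=[{"hand":-1,"x":-0.005,"y":0.01,"z":0.05,"roll":0},{"hand":-1,"x":-0.005,"y":0.01,"z":0.12,"roll":0},{"hand":-1,"x":-0.005,"y":0.01,"z":0.2,"roll":0},{"hand":-1,"x":-0.005,"y":0.01,"z":0.274,"roll":0},{"hand":-1,"x":-0.005,"y":0.01,"z":0.274,"roll":0},{"hand":1,"x":-0.005,"y":0.01,"z":0.274,"roll":0},{"hand":1,"x":-0.005,"y":0.01,"z":0.274,"roll":0},{"hand":1,"x":-0.005,"y":0.01,"z":0.274,"roll":0},{"hand":1,"x":-0.005,"y":0.01,"z":0.274,"roll":0},{"hand":1,"x":-0.005,"y":0.01,"z":0.274,"roll":0}])

```text
time: 13.08
tool_pos: [0.4343, -0.3874, 0.0274]
tcp_rot: [2.399, 2.022, 0.001]
wrist_force: [-0.8, -0.2, -1.2]
width: 0.739
grip_force: 57.1
```

```bash
python3 plan.py .4312,-.007,.13,-13.1
```

```text
13.08 [ 0.4343 -0.3874  0.0274] [-0.8 -0.2 -1.2] 0.739 [-0.77 -0.6 ]
{'x': np.float64(0.7483), 'y': np.float64(-0.1345), 'z': np.float64(-0.2073)} roll 0.0186 rows 10.0
```

>>> servo_tool(targets=[{"hand":1,"x":0,"y":0,"z":-0.07,"roll":0},{"hand":1,"x":0.01,"y":0,"z":-0.14,"roll":0},{"hand":1,"x":0.06,"y":-0.01,"z":-0.19,"roll":0.006},{"hand":1,"x":0.14,"y":-0.025,"z":-0.207,"roll":0.01},{"hand":1,"x":0.22,"y":-0.04,"z":-0.207,"roll":0.018},{"hand":1,"x":0.3,"y":-0.054,"z":-0.207,"roll":0.018},{"hand":1,"x":0.38,"y":-0.068,"z":-0.207,"roll":0.018},{"hand":1,"x":0.46,"y":-0.083,"z":-0.207,"roll":0.018},{"hand":1,"x":0.54,"y":-0.097,"z":-0.207,"roll":0.018},{"hand":1,"x":0.62,"y":-0.11,"z":-0.207,"roll":0.018}])

```text
time: 13.92
tool_pos: [0.4313, -0.0699, 0.1298]
tcp_rot: [2.458, 1.953, 0.003]
wrist_force: [0.7, 0.8, -1.7]
width: 0.743
grip_force: 57.4
```

```bash
python3 plan.py .4312,-.0085,.13,-13.1
```

```text
13.92 [ 0.4313 -0.0699  0.1298] [ 0.7  0.8 -1.7] 0.743 [-0.22  0.01]
{'x': np.float64(0.1196), 'y': np.float64(-0.028), 'z': np.float64(-0.0006)} roll 0.0002 rows 2.0
```

>>> servo_tool(targets=[{"hand":1,"x":0.07,"y":-0.016,"z":0,"roll":0},{"hand":1,"x":0.12,"y":-0.028,"z":0,"roll":0},{"hand":1,"x":0.12,"y":-0.028,"z":0,"roll":0},{"hand":1,"x":0.12,"y":-0.028,"z":0,"roll":0},{"hand":1,"x":0.12,"y":-0.028,"z":0,"roll":0},{"hand":1,"x":0.12,"y":-0.028,"z":0,"roll":0}])

```text
time: 14.42
tool_pos: [0.4316, -0.0109, 0.1291]
tcp_rot: [2.459, 1.954, 0.001]
wrist_force: [1.1, -0.2, -1.3]
width: 0.748
grip_force: 57.4
```

```bash
python3 plan.py .4312,-.0085,.032,-13.1; python3 - <<'E'
from h import *
crop('wrist','w7.png',0,0,560,420,1)
E
```

```text
14.42 [ 0.4316 -0.0109  0.1291] [ 1.1 -0.2 -1.3] 0.748 [-0.08  0.15]
{'x': np.float64(0.0044), 'y': np.float64(-0.0021), 'z': np.float64(0.1941)} roll 0.0002 rows 3.0
```

View pics/w7.png

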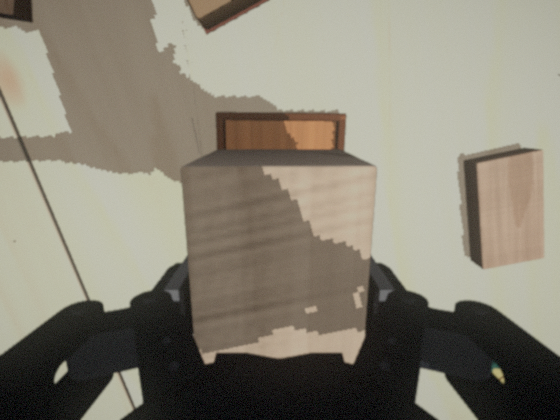

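The brick hangs over the oblong tray. The tray's far corners are (217,113) and (346,115), and the brick's lower far edge is (216,150)–(343,150).

```bash
python3 - <<'E'
from h import *
s=bot.read_state();M=R.from_rotvec(s['tcp_rot']).as_matrix()[:2,:2]
a=np.radians(76.9);u=np.array([np.cos(a),np.sin(a)])
t=world('wrist',[(217,113),(346,115)],.014).mean(0)-.067*u
for p,z in [([(182,167),(377,166)],.165),([(216,150),(343,150)],.102)]:
    w=world('wrist',p,z); c=w.mean(0)-.05*u
    print('tray',t,'brick',c,np.hypot(*(w[1]-w[0])),(M.T@(t-c)*1e3).round(1))
E
```

```text
tray [ 0.43420452 -0.0086457 ] brick [ 0.43212639 -0.00980937] 0.06227099178592582 [1.6 1.8]
tray [ 0.43420452 -0.0086457 ] brick [ 0.43219915 -0.01005996] 0.06378027281456047 [1.8 1.6]
```

Shift by +2 mm in x and +0.5 mm in y, then lower.

>>> servo_tool(targets=[{"hand":1,"x":0.004,"y":0.001,"z":0.06,"roll":0},{"hand":1,"x":0.004,"y":0.001,"z":0.12,"roll":0},{"hand":1,"x":0.004,"y":0.001,"z":0.17,"roll":0},{"hand":1,"x":0.004,"y":0.001,"z":0.194,"roll":0},{"hand":1,"x":0.004,"y":0.001,"z":0.194,"roll":0},{"hand":1,"x":0.004,"y":0.001,"z":0.194,"roll":0}])

```text
time: 14.97
tool_pos: [0.4323, -0.0093, 0.0313]
tcp_rot: [-2.461, -1.952, 0.001]
wrist_force: [0.3, 0.2, -1.2]
width: 0.742
grip_force: 61.2
```

>>> servo_tool(targets=[{"hand":-1,"x":0,"y":0,"z":0,"roll":0},{"hand":-1,"x":0,"y":0,"z":0,"roll":0},{"hand":-1,"x":0,"y":0,"z":0,"roll":0},{"hand":-1,"x":0,"y":0,"z":0,"roll":0},{"hand":-1,"x":0,"y":0,"z":-0.08,"roll":0},{"hand":-1,"x":0,"y":0,"z":-0.16,"roll":0},{"hand":-1,"x":0,"y":0,"z":-0.24,"roll":0},{"hand":-1,"x":0,"y":0,"z":-0.3,"roll":0},{"hand":-1,"x":0,"y":0,"z":-0.3,"roll":0},{"hand":-1,"x":0,"y":0,"z":-0.3,"roll":0}])

```text
time: 15.8
tool_pos: [0.4343, -0.0082, 0.1845]
tcp_rot: [2.455, 1.953, 0.007]
wrist_force: [-0.6, 0.1, -0.5]
width: 1.0
grip_force: 0.0
```

```bash
python3 plan.py .6067,-.0563,.16,-2; python3 - <<'E'
from h import *
crop('wrist','w8.png',0,0,560,420,1)
E
```

```text
15.8 [ 0.4343 -0.0082  0.1845] [-0.6  0.1 -0.5] 1.0 [-0.08  0.15]
{'x': np.float64(-0.0163), 'y': np.float64(0.3572), 'z': np.float64(0.0513)} roll -0.0611 rows 5.0
```

View pics/w8.png

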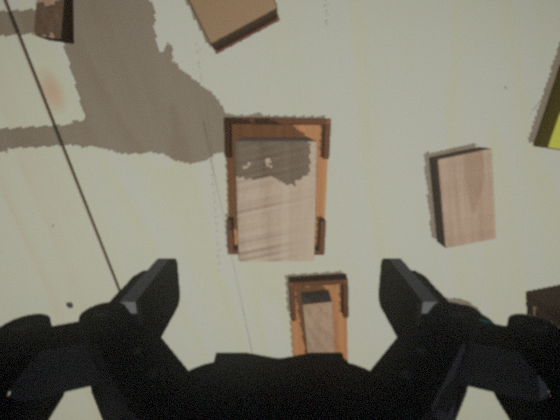

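The brick sits in the oblong tray, its top spanning (237,139), (316,139), (313,261), (238,261). The board's top is at (438,157), (491,148), (495,239), (443,246).

```bash
python3 - <<'E'
from h import *
print('brick',rect('wrist',[(237,139),(316,139),(313,261),(238,261)],.067))
print('board',rect('wrist',[(438,157),(491,148),(495,239),(443,246)],.02))
E
python3 plan.py .6067,-.0563,.16,-2
```

```text
brick (array([ 0.4312, -0.0059]), np.float64(76.5), np.float64(61.0), np.float64(100.0))
board (array([ 0.6037, -0.0536]), np.float64(88.1), np.float64(49.0), np.float64(88.0))
15.85 [ 0.4327 -0.0081  0.1824] [-0.5 -0.4  0.3] 1.005 [-0.08  0.15]
{'x': np.float64(-0.0157), 'y': np.float64(0.3607), 'z': np.float64(0.0454)} roll -0.0611 rows 5.0
```

>>> servo_tool(targets=[{"hand":-1,"x":-0.004,"y":0.07,"z":0,"roll":-0.02},{"hand":-1,"x":-0.008,"y":0.14,"z":0,"roll":-0.04},{"hand":-1,"x":-0.01,"y":0.22,"z":0.01,"roll":-0.061},{"hand":-1,"x":-0.012,"y":0.3,"z":0.03,"roll":-0.061},{"hand":-1,"x":-0.013,"y":0.34,"z":0.045,"roll":-0.061},{"hand":-1,"x":-0.014,"y":0.358,"z":0.045,"roll":-0.061},{"hand":-1,"x":-0.014,"y":0.358,"z":0.045,"roll":-0.061},{"hand":-1,"x":-0.014,"y":0.358,"z":0.045,"roll":-0.061},{"hand":-1,"x":-0.014,"y":0.358,"z":0.045,"roll":-0.061}])

```text
time: 16.6
tool_pos: [0.6033, -0.0547, 0.1585]
tcp_rot: [-2.259, -2.181, 0.002]
wrist_force: [0.1, 0.1, -0.0]
width: 0.996
grip_force: 0.0
```

```bash
python3 plan.py .6055,-.0555,.004,-2
```

```text
16.6 [ 0.6033 -0.0547  0.1585] [ 0.1  0.1 -0. ] 0.996 [-0.13 -0.1 ]
{'x': np.float64(-0.0015), 'y': np.float64(0.0051), 'z': np.float64(0.3089)} roll -0.0001 rows 4.0
```

>>> servo_tool(targets=[{"hand":-1,"x":-0.001,"y":0.003,"z":0.08,"roll":0},{"hand":-1,"x":-0.001,"y":0.003,"z":0.16,"roll":0},{"hand":-1,"x":-0.001,"y":0.003,"z":0.24,"roll":0},{"hand":-1,"x":-0.001,"y":0.003,"z":0.29,"roll":0},{"hand":-1,"x":-0.001,"y":0.003,"z":0.312,"roll":0},{"hand":-1,"x":-0.001,"y":0.003,"z":0.312,"roll":0},{"hand":1,"x":-0.001,"y":0.003,"z":0.312,"roll":0},{"hand":1,"x":-0.001,"y":0.003,"z":0.312,"roll":0},{"hand":1,"x":-0.001,"y":0.003,"z":0.312,"roll":0},{"hand":1,"x":-0.001,"y":0.003,"z":0.312,"roll":0}])

```text
time: 17.43
tool_pos: [0.6093, -0.056, 0.0064]
tcp_rot: [2.257, 2.179, 0.006]
wrist_force: [0.3, 0.5, 8.2]
width: 0.567
grip_force: 53.8
```

>>> servo_tool(targets=[{"hand":1,"x":0,"y":0,"z":0,"roll":0},{"hand":1,"x":0,"y":0,"z":0,"roll":0},{"hand":1,"x":0,"y":0,"z":0,"roll":0}])

```text
time: 17.68
tool_pos: [0.6094, -0.056, 0.0064]
tcp_rot: [2.257, 2.179, 0.006]
wrist_force: [-0.5, 0.9, 7.2]
width: 0.572
grip_force: 53.6
```

```bash
python3 plan.py .6055,-.0555,.13 .4312,-.0065,.13,-13.3
```

```text
17.68 [ 0.6094 -0.056   0.0064] [-0.5  0.9  7.2] 0.572 [-0.13 -0.1 ]
{'x': np.float64(0.0007), 'y': np.float64(-0.0063), 'z': np.float64(-0.2472)} roll 0.0 rows 3.0
{'x': np.float64(0.0863), 'y': np.float64(-0.3582), 'z': np.float64(-0.2493)} roll 0.0626 rows 6.0
```

>>> servo_tool(targets=[{"hand":1,"x":0,"y":0,"z":-0.07,"roll":0},{"hand":1,"x":0,"y":0,"z":-0.15,"roll":0},{"hand":1,"x":0.005,"y":-0.02,"z":-0.23,"roll":0.01},{"hand":1,"x":0.02,"y":-0.08,"z":-0.26,"roll":0.02},{"hand":1,"x":0.04,"y":-0.15,"z":-0.26,"roll":0.04},{"hand":1,"x":0.055,"y":-0.22,"z":-0.26,"roll":0.062},{"hand":1,"x":0.07,"y":-0.29,"z":-0.26,"roll":0.062},{"hand":1,"x":0.08,"y":-0.33,"z":-0.26,"roll":0.062},{"hand":1,"x":0.086,"y":-0.352,"z":-0.26,"roll":0.062},{"hand":1,"x":0.086,"y":-0.352,"z":-0.26,"roll":0.062}])

```text
time: 18.52
tool_pos: [0.4305, -0.006, 0.1335]
tcp_rot: [2.461, 1.952, 0.001]
wrist_force: [-1.0, -0.7, -1.0]
width: 0.562
grip_force: 52.7
```

>>> servo_tool(targets=[{"hand":1,"x":0,"y":0,"z":0,"roll":0},{"hand":1,"x":0,"y":0,"z":0,"roll":0},{"hand":1,"x":0,"y":0,"z":0,"roll":0}])

```text
time: 18.77
tool_pos: [0.434, -0.0069, 0.1337]
tcp_rot: [2.461, 1.951, 0.002]
wrist_force: [0.1, 0.2, -1.1]
width: 0.564
grip_force: 52.7
```

```bash
python3 plan.py .4317,-.0065,.0745,-13.3; python3 - <<'E'
from h import *
crop('wrist','w9.png',0,0,560,420,1)
E
```

```text
18.77 [ 0.434  -0.0069  0.1337] [ 0.1  0.2 -1.1] 0.564 [-0.07  0.16]
{'x': np.float64(-0.0003), 'y': np.float64(-0.0049), 'z': np.float64(0.1185)} roll 0.0005 rows 2.0
```

View pics/w9.png

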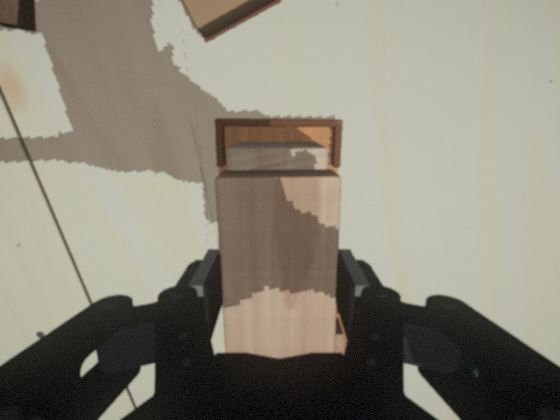

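The board is held parallel above the brick. The board's far top edge is (216,178)–(341,178), and the brick's is (227,148)–(327,148).

```bash
python3 - <<'E'
from h import *
s=bot.read_state();M=R.from_rotvec(s['tcp_rot']).as_matrix()[:2,:2]
a=np.radians(76.7);u=np.array([np.cos(a),np.sin(a)])
b=world('wrist',[(227,148),(327,148)],.067);w=world('wrist',[(216,178),(341,178)],.147)
print(np.hypot(*(b[1]-b[0])),np.hypot(*(w[1]-w[0])))
b=b.mean(0)-.05*u;w=w.mean(0)-.045*u
print(b,w,(M.T@(b-w)*1e3).round(1))
E
python3 plan.py .4317,-.0065,.0745,-13.3
```

```text
0.0618737332010993 0.048842724216042584
[ 0.43238197 -0.00766973] [ 0.43332695 -0.00805177] [ 0.2 -1. ]
18.82 [ 0.4337 -0.0068  0.1335] [ 0.   0.2 -1.4] 0.57 [-0.07  0.16]
{'x': np.float64(-0.0003), 'y': np.float64(-0.0042), 'z': np.float64(0.1179)} roll 0.0005 rows 2.0
```

>>> servo_tool(targets=[{"hand":1,"x":0,"y":-0.002,"z":0.05,"roll":0},{"hand":1,"x":0,"y":-0.002,"z":0.09,"roll":0},{"hand":1,"x":0,"y":-0.002,"z":0.11,"roll":0},{"hand":1,"x":0,"y":-0.002,"z":0.116,"roll":0},{"hand":1,"x":0,"y":-0.002,"z":0.116,"roll":0},{"hand":1,"x":0,"y":-0.002,"z":0.116,"roll":0}])

```text
time: 19.32
tool_pos: [0.432, -0.0064, 0.0754]
tcp_rot: [2.462, 1.951, 0.0]
wrist_force: [0.5, 1.0, -0.9]
width: 0.567
grip_force: 52.7
```

>>> servo_tool(targets=[{"hand":1,"x":0,"y":0,"z":0.002,"roll":0},{"hand":1,"x":0,"y":0,"z":0.002,"roll":0},{"hand":-1,"x":0,"y":0,"z":0.002,"roll":0},{"hand":-1,"x":0,"y":0,"z":0.002,"roll":0},{"hand":-1,"x":0,"y":0,"z":0.002,"roll":0},{"hand":-1,"x":0,"y":0,"z":0.002,"roll":0},{"hand":-1,"x":0,"y":0,"z":0.002,"roll":0},{"hand":-1,"x":0,"y":0,"z":-0.06,"roll":0},{"hand":-1,"x":0,"y":0,"z":-0.14,"roll":0},{"hand":-1,"x":0,"y":0,"z":-0.22,"roll":0}])

```text
time: 20.15
tool_pos: [0.4296, -0.0062, 0.1851]
tcp_rot: [-2.46, -1.95, 0.004]
wrist_force: [1.1, -0.5, 0.6]
width: 1.001
grip_force: 0.0
```

```bash
python3 plan.py .42,.15,.2
```

```text
20.15 [ 0.4296 -0.0062  0.1851] [ 1.1 -0.5  0.6] 1.001 [-0.07  0.16]
{'x': np.float64(0.2997), 'y': np.float64(-0.0901), 'z': np.float64(-0.0297)} roll 0.0 rows 4.0
```

Moving clear so the top camera can check the stack.

>>> servo_tool(targets=[{"hand":-1,"x":0.5,"y":-0.12,"z":-0.2,"roll":0},{"hand":-1,"x":0.5,"y":-0.12,"z":-0.2,"roll":0},{"hand":-1,"x":0.5,"y":-0.12,"z":-0.2,"roll":0},{"hand":-1,"x":0.5,"y":-0.12,"z":-0.2,"roll":0},{"hand":-1,"x":0.5,"y":-0.12,"z":-0.2,"roll":0},{"hand":-1,"x":0.5,"y":-0.12,"z":-0.2,"roll":0},{"hand":-1,"x":0.5,"y":-0.12,"z":-0.2,"roll":0},{"hand":-1,"x":0.5,"y":-0.12,"z":-0.2,"roll":0},{"hand":-1,"x":0.5,"y":-0.12,"z":-0.2,"roll":0},{"hand":-1,"x":0.5,"y":-0.12,"z":-0.2,"roll":0}])

```text
time: 20.98
tool_pos: [0.4294, 0.2502, 0.2844]
tcp_rot: [2.461, 1.952, -0.002]
wrist_force: [0.6, -0.4, 0.0]
width: 0.996
grip_force: 0.0
```

```bash
python3 plan.py .24,.6,.3
```

```text
20.98 [0.4294 0.2502 0.2844] [ 0.6 -0.4  0. ] 0.996 [0.48 0.71]
{'x': np.float64(0.5949), 'y': np.float64(-0.5281), 'z': np.float64(-0.0317)} roll 0.0 rows 10.0
```

>>> servo_tool(targets=[{"hand":-1,"x":0.59,"y":-0.52,"z":-0.03,"roll":0},{"hand":-1,"x":0.59,"y":-0.52,"z":-0.03,"roll":0},{"hand":-1,"x":0.59,"y":-0.52,"z":-0.03,"roll":0},{"hand":-1,"x":0.59,"y":-0.52,"z":-0.03,"roll":0},{"hand":-1,"x":0.59,"y":-0.52,"z":-0.03,"roll":0},{"hand":-1,"x":0.59,"y":-0.52,"z":-0.03,"roll":0},{"hand":-1,"x":0.59,"y":-0.52,"z":-0.03,"roll":0},{"hand":-1,"x":0.59,"y":-0.52,"z":-0.03,"roll":0},{"hand":-1,"x":0.59,"y":-0.52,"z":-0.03,"roll":0},{"hand":-1,"x":0.59,"y":-0.52,"z":-0.03,"roll":0}])

```text
time: 21.82
tool_pos: [0.2424, 0.5993, 0.2988]
tcp_rot: [-2.461, -1.952, 0.002]
wrist_force: [0.1, -1.1, 0.0]
width: 1.0
grip_force: 0.0
```

```bash
python3 - <<'E'
from h import *
old=cv2.imread('pics/top0.png')[:,:,::-1]; im=read_camera('top')
for n,p in [('board0',old[168:182,290:315]),('brick0',old[232:246,424:452]),('bench',old[205:215,200:250]),('stack',im[225:258,265:305])]:
    print(n,np.median(p.reshape(-1,3),0))
# brick+board seen against tray: print R-B over a coarse grid of the oblong tray
d=im.astype(int)
print((d[216:270:3,252:318:3,0]-d[216:270:3,252:318:3,2]))
print(d[216:270:3,252:318:3,0])
E
```

```text
board0 [119. 103.  86.]
brick0 [123. 111.  93.]
bench [129. 131. 118.]
stack [116.  99.  81.]
[[12 14 10  9 11 11 12 11 13 10 13 12 13 12  9 10 12 10 11 13 10 11]
 [11 11 12 13 25 32 22 14 12  9 11 11 10  9 13 12 10 10 12 12 14 11]
 [12 13 11 12 25 67 51 32 22 65 46 25 13 11 11 11 13 13 15 14 11 14]
 [12 11 13 12 32 51 28 28 32 45 57 63 61 65 52 28 16 16 12 17 16 15]
 [13 15 14 13 50 30 34 33 35 31 30 25 32 34 50 64 16 24 36 25 18 14]
 [14 12 13 25 30 18 35 30 33 35 32 36 36 35 32 29 25 30 42 34 31 14]
 [14 12 12 33 30 25 32 33 31 32 35 35 33 33 33 37 37 38 28 66 32 16]
 [14 10 10 25 31 29 33 33 31 32 32 36 36 33 35 32 33 31 47 46 16 16]
 [12 14 10 27 25 32 31 32 32 32 33 33 32 34 32 34 32 30 60 27 15 15]
 [13 12 24 31 18 34 32 32 33 34 30 32 33 35 32 35 33 29 62 24 14 15]
 [12 12 33 34 17 19 26 32 34 34 32 34 34 35 33 32 32 26 65 34 14 14]
 [14 10 25 28  9 11 13 16 17 15 22 32 35 36 35 35 35 35 40 19 16 15]
 [14 16 22 31 35 28 33 22 16  9 14 15 17 12 13 27 30 49 18 16 16 17]
 [11 17 17 22 18 23 31 31 33 34 30 31 19 12 11 14 27 62 20 14 15 18]
 [16 15 12 13 13 17 15 29 31 36 31 30 34
[... 1211 characters left out ...]
9 125 122 120 118 115 118 118
  125  68 127 127]
 [130 133  69  72  44  57  66  77  66  65  94 110 123 120 116 115 119 120
   87  85 128 127]
 [127 102  66  69  74  73  71  65  51  49  61  76  79  62  64  98 101 118
   56 112 129 128]
 [127 112  73  72  52  61  73  74  76  72  71  70  59  50  60  67 112 118
   54 125 130 125]
 [128 128 127 130 122 112 103  77  67  71  72  73  75  73  72  71  97 127
   67 130 127 124]
 [118 126 131 129 127 127 128 126 127 132 129  89  74  67  62  82 124 115
   63 127 126 126]
 [127 127 129 125 130 125 119 123 111 126 118 125 128 102 103  69  70  72
  101 131 123 127]
 [126 125 128 127 127 127 129 127 127 128 126 126 124 111 123 129 131 120
  127 130 126 130]]
```

```bash
python3 - <<'E'
from h import *
c,Rm,e=pose('top')
K=np.array([[c['fx'],0,c['cx']],[0,c['fy'],c['cy']],[0,0,1]])
def proj(p): return cv2.projectPoints(np.float64(p),Rm.T,-Rm.T@e,K,np.array([c['k1'],0,0,0]))[0].reshape(-1,2)
g=read_camera('top').astype(np.float32).sum(2)/3
def fit(ctr,yaw,sx,sy,z,n):
    best=None
    for dx in np.arange(-.015,.0151,.0015):
     for dy in np.arange(-.015,.0151,.0015):
      for dt in (-8,-4,0,4,8):
        a=np.radians(yaw+dt);u=np.array([np.cos(a),np.sin(a)]);v=np.array([u[1],-u[0]]);s=0
        P=[]
        for k in (-1,1):
            t=np.linspace(-.9,.9,15)[:,None]
            for off in (-.003,.003):
                P+=[np.array(ctr)+[dx,dy]+t*u*sy/2+k*v*(sx/2+off), np.array(ctr)+[dx,dy]+t*v*sx/2+k*u*(sy/2+off)]
        q=np.concatenate(P);m=proj(np.c_[q,np.full(len(q),z)]).astype(np.float32)
        val=cv2.remap(g,m[:,0].copy(),m[:,1].copy(),cv2.INTER_LINEAR).reshape(2,2,2,15)
        sc=np.abs(val[:,0]-val[:,1]).mean()
        if best is None or sc>best[0]: best=(sc,dx,dy,dt)
    print(n,np.round(best,4),'->',np.round([ctr[0]+best[1],ctr[1]+best[2],yaw+best[3]],4))
fit((.4317,-.0065),76.7,.05,.09,.087,'board')
fit((.4365,.386),85.5,.064,.062,.094,'post')
fit((.44,-.184),81.6,.03,.12,.018,'wedge')
fit((.4253,.1843),101.6,.064,.112,.032,'sanding')
E
```

```text
board [2.6499e+01 4.5000e-03 1.5000e-02 0.0000e+00] -> [4.362e-01 8.500e-03 7.670e+01]
post [52.3938 -0.     -0.      0.    ] -> [ 0.4365  0.386  85.5   ]
wedge [ 2.74925e+01  1.50000e-02  1.50000e-02 -4.00000e+00] -> [ 0.455 -0.169 77.6  ]
sanding [ 4.17364e+01 -1.50000e-03 -1.50000e-03  0.00000e+00] -> [  0.4238   0.1828 101.6   ]
```

```bash
python3 - <<'E'
from h import *
def proj(n,p):
    c,Rm,e=pose(n); K=np.array([[c['fx'],0,c['cx']],[0,c['fy'],c['cy']],[0,0,1]])
    return cv2.projectPoints(np.float64(p),Rm.T,-Rm.T@e,K,np.array([c['k1'],0,0,0]))[0].reshape(-1,2).astype(np.float32)
a=np.radians(76.7);u=np.array([np.cos(a),np.sin(a)]);v=np.array([u[1],-u[0]]);c0=np.array([.4317,-.0065])
for n in('top','side'):
    im=np.mean([read_camera(n) for _ in range(4)],0).astype(np.float32)
    for nm,d,o in (('along u',u,v),('along v',v,u)):
        t=np.arange(-70,71,4)/1e3; acc=0
        for k in np.linspace(-.015,.015,9):
            q=c0+t[:,None]*d+k*o; m=proj(n,np.c_[q,np.full(len(q),.087)])
            acc=acc+cv2.remap(im,m[:,:1].copy(),m[:,1:].copy(),cv2.INTER_LINEAR)[:,0]
        acc/=9; print(n,nm); print([f'{int(x*1e3)}:{int(r)},{int(r-b)}' for x,(r,g,b) in zip(t,acc)])
E
```

```text
top along u
['-70:129,14', '-66:106,15', '-62:64,28', '-58:93,44', '-54:117,60', '-50:116,34', '-46:114,29', '-42:118,34', '-38:116,33', '-34:118,33', '-30:120,34', '-26:120,33', '-22:119,33', '-18:120,33', '-14:120,33', '-10:119,33', '-6:118,33', '-2:117,33', '2:116,33', '6:114,33', '10:113,32', '14:113,32', '18:113,32', '22:113,33', '26:114,33', '30:112,32', '34:112,32', '38:112,32', '42:109,30', '46:83,20', '50:77,33', '54:76,32', '58:66,28', '62:93,14', '66:129,12', '70:127,12']
top along v
['-70:127,11', '-66:122,13', '-62:122,13', '-58:127,12', '-54:117,14', '-50:77,32', '-46:73,31', '-42:73,30', '-38:67,26', '-34:53,11', '-30:77,17', '-26:76,19', '-22:120,33', '-18:118,33', '-14:118,33', '-10:116,32', '-6:121,33', '-2:119,33', '2:113,33', '6:112,34', '10:112,33', '14:117,33', '18:120,33', '22:119,33', '26:120,28', '30:120,37', '34:118,60', '38:122,59', '42:126,19', '46:127,12', '50:126,11', '54:127,11', '58:127,11', '62:127,10', '66:126,10', '70:127,10']
side along u
['-70:187,46', '-66:193,51', '-62:198,52', '-58:198,52', '-54:196,53', '-50:191,53', '-46:184,56', '-42:178,59'
[... 155 characters left out ...]
177,60', '10:176,60', '14:177,60', '18:177,60', '22:178,60', '26:179,61', '30:178,60', '34:180,61', '38:182,62', '42:146,49', '46:75,24', '50:69,22', '54:70,22', '58:66,22', '62:59,19', '66:61,19', '70:95,27']
side along v
['-70:207,35', '-66:207,36', '-62:207,39', '-58:207,39', '-54:207,34', '-50:208,28', '-46:201,25', '-42:204,27', '-38:212,31', '-34:151,28', '-30:102,30', '-26:81,26', '-22:190,61', '-18:185,59', '-14:184,59', '-10:183,58', '-6:186,59', '-2:185,59', '2:176,61', '6:172,61', '10:173,60', '14:181,61', '18:187,61', '22:188,60', '26:190,52', '30:101,28', '34:46,17', '38:53,19', '42:97,53', '46:151,95', '50:145,92', '54:60,41', '58:122,45', '62:211,29', '66:209,29', '70:208,30']
```

Both cameras agree the board's top is at z = 0.087 m. It spans about −46 to +43 mm along the brick and −24 to +27 mm across it, so it is centred. Handing in.

```bash
python3 -c "
from workcell import ticket
print(ticket.finish_job())"
```

```text
the job is handed in; nothing more can be done
None
```

I handed the job in after about 23 s of robot time: the post, brick and wedge are in their trays, the thin board lies centred lengthwise on the brick, and the cork block and wax tin were left alone; the hand-in returned no verdict.

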